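Shut the gas tap in the table's tap box

ROBOT

A 7-joint arm with a two-finger parallel gripper is mounted at the origin on the work surface. World frame = base frame: x ahead of the robot, y to its left, z up, the work surface at z = 0. Lengths are in mm, angles in rad, forces in N, time in s.
With the tool pointing down it reaches from about 425 to 1025 mm from the base axis. Payload 9.4 kg.
Tool frame: the origin (TCP) lies midway between the tips of the shut fingers; the grasp point (between the pads) lies 19 mm behind it; z points along the fingers, y is the line along which they close (so a half turn about z gives the same grasp; the last joint's range is limited). The gripper opens to 85 mm and grips with 20 to 120 N. Pads are 22 mm wide; open, the fingers measure 114 mm over their backs; the gripper's body (76 mm by 85 mm) begins 54 mm behind the grasp point. The pads swing forward as they close: fully open they stand 13 mm farther back than shut.
Start: joints at [-1.215, 0.599, -0.003, 1.599, 0.002, 0.943, -0.08], TCP at [304.079, 658.149, 231.275] pointing down, gripper open.
Joint ranges: [-2.57, 2.57], [-0.35, 1.97], [-1.29, 1.29], [0.11, 2.56], [-1.05, 4.19], [0.11, 1.86], [-2.63, 2.63]. Speed limits (rad/s): [2.22, 2.22, 3.01, 3.01, 3.14, 3.14, 3.14].

INTERFACE

Orientations are given as a unit quaternion [x, y, z, w].
In Python, from cell import env, fingers, kinematics, telemetry, optics, close_job gives the robot as it stands. Calls block until the motion is done:
- env.move_ptp(position, orientation): joint-space move of the TCP to a pose.
- env.servo_line(position, max_speed=150, attitude=None, until_force=None): straight line of the TCP; attitude=None keeps the orientation; max_speed is the mean speed in mm/s. With until_force (N) it stops when the force on the tool has changed by that much, and returns True; else False.
- env.set_joints(angles): joint-space move.
- fingers.command_gripper(opening, f_grip=None): opening from 0.0 (shut) to 1.0 (fully open); f_grip is the grip in N (None keeps the last); returns when the fingers have stopped.
- env.hold(seconds).
- kinematics.ik(position, orientation): joint angles nearest the present ones, or None.
- telemetry.get_state(): the state.
- optics.camera(name): name is "side" or "top"; returns a dict with "img" (384x512x3 uint8, red, green, blue), "depth" (384x512 float32, mm along the optical axis (not along the pixel's ray), 0 where there is no reading), "mtx" (3x3 intrinsics, pixels), "R" (3x3) and "t" (3): a world point X has camera coordinates R X + t. Camera axes: x right, y down, z forward; pixel columns grow to the right and rows downward; lengths in mm; the calibration is good to about 2 mm. A picture is of the moment at which its call begins.
A pose or a line that the arm cannot do raises env.Unreachable and nothing moves.
- close_job(): hands the job in, once; it reports no verdict.
Trained networks look in a picture, given as the dict that the camera call returned (one of the last four; its "shot" number tells which), for a name from the list of things; names that differ only in an ending like _2 or _b are one class to them, and where a whole thing is asked for, a point or a joint stands for the part that bears it (a point fixed in the world has none). Each returns a list of dicts, best first, with "conf" (0 to 1); they miss things now and then, are a little off and sometimes report something else, mostly with a low value. They report only what shows in the picture. A call takes as long as a camera call. They do not tell look-alikes from the thing itself.
- optics.find_in(picture, target): "extent" ([left, top, width, height] in pixels, round what is visible of it).
The state is a dict: "time": time; "q": joint angles; "qvel": joint speeds; "effort": joint torques, N m; "eef_pos": TCP position; "tool_rot": TCP orientation; "ft_force": force on the tool from outside, world axes, zero at the start; "moment": the same for the moment, N m; "finger_gap": opening from 0.0 (shut) to 1.0 (fully open).
Only numpy, scipy, OpenCV 4.12 (cv2) and the standard library are available. Lean on these libraries where they do the work, as an engineer would, in place of code of your own. Each camera call takes 0.05 s, during which the arm holds its last target. There are 200 camera calls.

TASK

The hot-pot dinner is over, so shut off the gas: slide the cover of the tap box aside to uncover the tap handle with the round end, then push that handle clockwise all the way to its stop. Only push things, do not lift or carry anything; leave the other tap, with the straight handle, as it is, and do not disturb the tableware around the box.

Things in the scene. Friction and masses are not known exactly. Their poses are not given: they have to be found in the camera images.
- tap_box: Grey open-topped steel box fixed to the table, 160 mm (x) by 300 mm (y) by 60 mm high, walls and floor 5 mm, no partition inside. Origin: centre of its underside; x across the box away from the robot, y along its length (the cover slides along y), z up. Two brass quarter-turn taps sit inside, at x = +35 mm, one at y = +50 mm and one at y = -70 mm; which tap is where changes. At the start the cover hides both.
- cover (a joint): Slide of the steel cover along the box's y axis, m: 0 = centred on the box, positive towards the box's +y, stops at -0.165 and +0.165; friction about 2 N, stays where left, cannot be lifted. The cover is 168 mm by 300 mm by 6 mm, its flat top 67 mm above the table; it starts within 15 mm of centred and can be slid either way, overhanging the box's end.
- cover_mid (a point): Centre of the top of the raised panel in the middle of the cover, 83 mm above the table. The panel is 100 mm (x) by 120 mm (y) and stands 16 mm proud of the cover; its side edges, at 60 mm either way along y, can be pushed with a fingertip. Axes parallel to the box's.
- round_handle (a joint): Turn of the round-ended handle (the one to shut), rad: 0 = open, handle points to the box's -x (towards the robot); grows clockwise seen from above to 1.571 = shut, handle points to the box's +y, against its stop. Starts between 0 and 0.4; friction about 0.12 N m, stays where left.
- round_pivot (a point): On the vertical pivot axis of the round-ended handle, 48 mm above the table, fixed in the box; axes parallel to the box's. The hub is 26 mm across.
- round_end (a point): Centre of the round end of the handle to shut, 52 mm from its pivot, at 48 mm height (top of the handle is at 48 mm, underside at 34 mm). The round end is a disc 32 mm across; the bar between hub and disc is 14 mm wide. Brass, like the other tap.
- straight_handle (a joint): Turn of the straight handle (leave alone), rad, same sense as the round one's; starts between 0 and 0.3.
- straight_end (a point): On the straight handle, 52 mm from its pivot, 48 mm above the table. The handle is a plain brass bar 14 mm wide that ends square, 68 mm from its pivot.
- can: Loose aluminium drinks can, 66 mm across, 122 mm high, standing beyond the box. Origin: centre of its underside.
- bottle: Loose green glass bottle, 68 mm across, 240 mm high, standing beyond the box. Origin: centre of its underside.
- soup_bowl: Loose dark wooden soup bowl, 116 mm across, 60 mm high, on the robot's side of the box. Origin: centre of its underside.
- tea_cup: Loose blue tea cup, 68 mm across, 60 mm high, on the robot's side of the box. Origin: centre of its underside.
Mind the look-alikes: they are no part of the job. What is shaped like the soup_bowl but red is not meant.

How it is judged:
By the outcome, as a careful person would: the job done as asked, in the order asked, and still so for the second after the job is handed in, with the robot touching nothing.
It also fails if it takes over 54 s, if anything falls off the work surface, if the arm or the gripper's body presses on something with over 40 N, if the wrist force passes 120 N, or if a joint passes its speed limit or range.

## Working session

There is one attempt and no reset: what is moved stays moved. The work goes in short steps, each a Python script; the robot and the scene stay as the last script left them, time stands still between calls to the robot, and variables do not carry over. Pictures are saved under pics/ and viewed, on a budget of 10 in all, crops included, one or two more only if the job needs it, and the job is handed in when it is done.

```bash
mkdir -p pics; ls
cat > h.py <<'E'
import numpy as np, cv2
from cell import env, fingers, kinematics, telemetry, optics, close_job
def pts(p):
    d=p["depth"];K=p["mtx"];v,u=np.indices(d.shape)
    c=np.stack([(u-K[0,2])/K[0,0]*d,(v-K[1,2])/K[1,1]*d,d],-1)
    w=(c-p["t"])@p["R"]; w[d<=0]=np.nan
    return w
def proj(p,X):
    c=p["R"]@np.array(X)+p["t"]; q=p["mtx"]@c; return q[:2]/q[2]
def save(p,n,crop=None,s=1):
    im=p["img"][:,:,::-1]
    if crop: l,t,w,h=crop; im=im[t:t+h,l:l+w]
    cv2.imwrite("pics/"+n,cv2.resize(im,None,fx=s,fy=s,interpolation=cv2.INTER_CUBIC))
E
python3 - <<'E'
from h import *
T=optics.camera("top");S=optics.camera("side")
im=np.vstack([T["img"],S["img"]])[:,:,::-1]
cv2.imwrite("pics/a.png",cv2.resize(im,(400,600)) if 0 else cv2.resize(np.hstack([T["img"],S["img"]])[:,:,::-1],(800,300)))
save(T,"top.png",None,1.5)
save(S,"side.png",None,1.5)
for n,p in(("T",T),("S",S)):
    print(n,-p["R"].T@p["t"],p["mtx"][0,0])
    W=pts(p)
    for o in "tap_box cover cover_mid can bottle soup_bowl tea_cup".split():
        for r in optics.find_in(p,o)[:2]:
            l,t,w,h=map(int,r["extent"]);q=W[t:t+h,l:l+w].reshape(-1,3)
            print(o,round(r["conf"],2),l,t,w,h,np.round(np.nanmedian(q,0)))
print(telemetry.get_state())
E
```

```text
pics
T [463.86571838  39.25293954 955.21638724] 400.48709275178044
tap_box 0.72 229 151 141 95 [523. -60.  69.]
cover 0.77 226 159 141 83 [518. -52.  69.]
cover_mid 0.63 230 162 134 81 [514. -53.  69.]
can 0.87 227 110 29 40 [666.  69. 121.]
bottle 0.58 374 109 64 48 [ 655. -271.   70.]
bottle 0.28 229 159 138 84 [518. -55.  69.]
soup_bowl 0.88 112 264 50 55 [311. 309.  19.]
soup_bowl 0.76 83 172 48 48 [531. 386.  21.]
tea_cup 0.74 379 262 34 34 [ 343. -285.   13.]
S [ 418.57255162 -826.24619844  737.30782104] 475.12207760242416
tap_box 0.9 220 181 104 118 [ 535. -109.   65.]
cover 0.71 220 178 89 101 [523. -81.  65.]
cover_mid 0.72 221 179 83 99 [519. -86.  66.]
can 0.61 303 158 35 53 [675.  54.  55.]
bottle 0.61 329 217 47 115 [ 660. -290.   67.]
soup_bowl 0.9 153 133 42 36 [320. 319.  29.]
soup_bowl 0.77 227 118 37 30 [525. 397.  34.]
tea_cup 0.79 158 300 43 46 [ 346. -268.   24.]
{'time': 0.8, 'q': array([-1.21470295,  0.59929574, -0.00253387,  1.59941013,  0.00181432,
        0.9428613 , -0.07982232]), 'qvel': array([ 0.00161148,  0.00127928,  0.00091354, -0.00015497, -0.00030541,
        0.00158681,  0.00020281]), 'effort': array([ 9.15140117e-04, -7.76121140e+01,  1.56408682e+00, -2.58369166e+01,
        1.25246667e-02,  2.00108443e-03, -4.09683935e-06]), 'eef_pos': array([304.06349674, 658.16310672, 231.27369975]), 'tool_rot': array([2.14694261e-01, 9.76681306e-01, 1.10797671e-05, 2.12019070e-05]), 'ft_force': array([0.53287679, 0.13696963, 0.23339241]), 'moment': array([ 0.04870339, -0.02412195,  0.02136691]), 'finger_gap': 1.0003556235095006}
```

View pics/top.png

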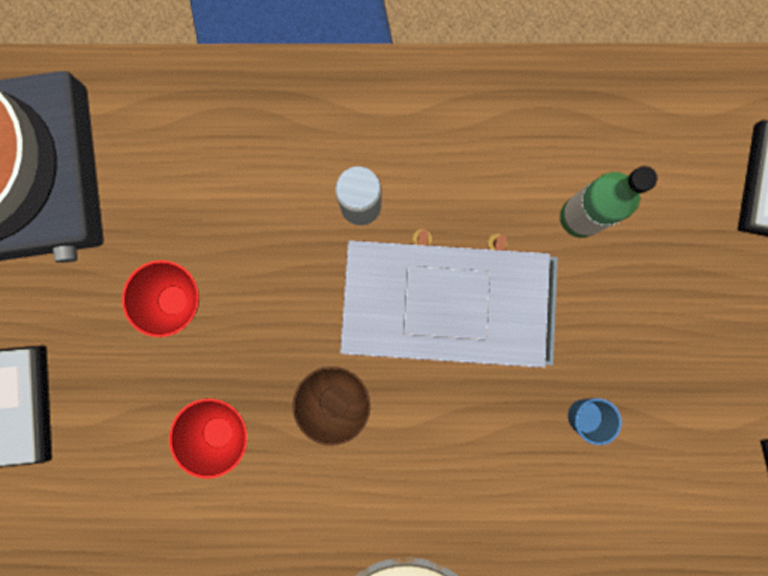

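View pics/side.png

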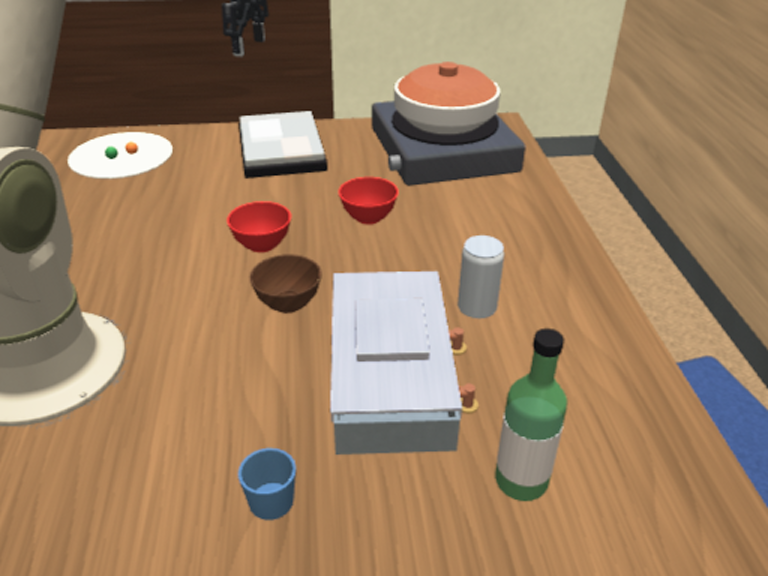

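The top view shows the cover with its corners at about (348,241), (551,254), (545,367) and (341,353). The box end pokes out on the right (-y), the dark bowl is at (331,405), the cup at (597,422), the can at (358,190) and the bottle at (600,205). The red bowls are decoys. Next I'll fit the cover and panel poses.

Run:
```python
from h import *
for n in("top","side"):
    p=optics.camera(n);W=pts(p);x,y,z=W[...,0],W[...,1],W[...,2]
    roi=(x>380)&(x<640)&(y>-270)&(y<150)
    for lo,hi in((61,90),(77,90)):
        m=(roi&(z>lo)&(z<hi)).astype(np.uint8)
        k,l,st,_=cv2.connectedComponentsWithStats(m); i=1+np.argmax(st[1:,4]); m=l==i
        r=cv2.minAreaRect(np.float32(W[m][:,:2])); print(n,lo,m.sum(),r,np.median(z[m]),W[m].mean(0))
    if n=="top":
        m=roi&(z>30)&(z<62); print("box rim pts",m.sum(),np.nanmin(y[m]))
```

```text
top 61 10274 ((515.345703125, -61.041595458984375), (312.8171691894531, 168.19235229492188), 86.41345977783203) 69.6136285958832 [514.66749741 -54.9288738   72.87739562]
top 77 2532 ((515.7743530273438, -54.69614028930664), (120.38835906982422, 100.28143310546875), 86.4033203125) 84.942334673089 [515.27244261 -54.39911561  84.91668462]
box rim pts 694 -269.72389641378186
side 61 7349 ((518.7161865234375, -54.90716552734375), (305.0816955566406, 168.23211669921875), 86.35723876953125) 65.96414804718097 [516.38988098 -79.70163506  69.30421689]
side 77 1756 ((518.4660034179688, -56.67475128173828), (124.37100982666016, 99.79828643798828), 86.53812408447266) 81.20795084699556 [517.87953621 -60.67265778  81.19901645]
```

```bash
cat >> h.py <<'E'
PC=np.array([517,-55.]);yaw=np.deg2rad(-3.6)
ex=np.array([np.cos(yaw),np.sin(yaw)]);ey=np.array([-np.sin(yaw),np.cos(yaw)])
a=(yaw+np.pi/2)/2; Q=[np.cos(a),np.sin(a),0,0]
BC=PC-10*ey      # box centre estimate
def B(x,y,z,o=None):
    return np.r_[(BC if o is None else o)+x*ex+y*ey,z]
def st(): 
    s=telemetry.get_state(); print(round(s["time"],2),np.round(s["eef_pos"],1),np.round(s["ft_force"],1),"boxframe",np.round([(s["eef_pos"][:2]-BC)@ex,(s["eef_pos"][:2]-BC)@ey],1))
E
python3 - <<'E'
from h import *
fingers.command_gripper(0.0)
env.move_ptp(B(0,88,200,PC),Q); st()
print(env.servo_line(B(0,88,73,PC),150,until_force=15)); st()
print(env.servo_line(B(0,71-180,73,PC),110,until_force=15)); st()
env.servo_line(telemetry.get_state()["eef_pos"]+[ey[0]*5,ey[1]*5,0],60); env.servo_line(telemetry.get_state()["eef_pos"]+[0,0,120],200)
env.servo_line(B(-60,-150,250),300); st()
T=optics.camera("top");S=optics.camera("side")
im=np.hstack([cv2.resize(T["img"][140:260,190:390],None,fx=2,fy=2),cv2.resize(S["img"][160:280,180:380],None,fx=2,fy=2)])
cv2.imwrite("pics/b.png",im[:,:,::-1])
for p in(T,S):
  for o in("round_handle","round_end","straight_handle","tea_cup","bottle","can","soup_bowl"):print(o,[(round(r["conf"],2),r["extent"]) for r in optics.find_in(p,o)[:2]])
E
```

```text
4.03 [522.8  34.  199.9] [-0.5 -0.5  0.4] boxframe [ 0.2 99.2]
False
5.03 [522.9  32.8  73.5] [ 0.6  0.3 -0.8] boxframe [ 0.3 98. ]
False
6.97 [ 510.2 -162.    73. ] [0.5 5.9 4.4] boxframe [ -0.1 -97.2]
8.47 [ 446.4 -211.4  249.6] [ 0.4 -1.4 -0.2] boxframe [ -60.7 -150.5]
round_handle []
round_end []
straight_handle [(0.56, [269.0, 180.6, 22.4, 35.9])]
tea_cup [(0.68, [379.0, 266.2, 35.1, 30.1])]
bottle [(0.64, [376.4, 109.1, 64.6, 51.1]), (0.22, [378.2, 265.0, 33.6, 30.6])]
can [(0.71, [226.6, 111.3, 27.2, 40.0]), (0.22, [192.8, 242.7, 54.4, 55.2])]
soup_bowl [(0.96, [113.6, 266.4, 50.8, 54.2]), (0.93, [83.6, 173.4, 48.3, 50.9])]
round_handle []
round_end []
straight_handle [(0.55, [244.7, 209.0, 35.4, 14.8])]
tea_cup [(0.98, [160.8, 297.6, 39.6, 48.0])]
bottle [(0.61, [332.3, 217.4, 44.0, 116.2]), (0.5, [218.2, 227.3, 104.1, 134.5])]
can [(0.73, [305.8, 158.4, 31.5, 52.8]), (0.37, [160.0, 299.9, 38.9, 47.0])]
soup_bowl [(0.98, [167.3, 170.7, 48.6, 38.5]), (0.56, [153.1, 135.5, 44.5, 34.2])]
```

View pics/b.png

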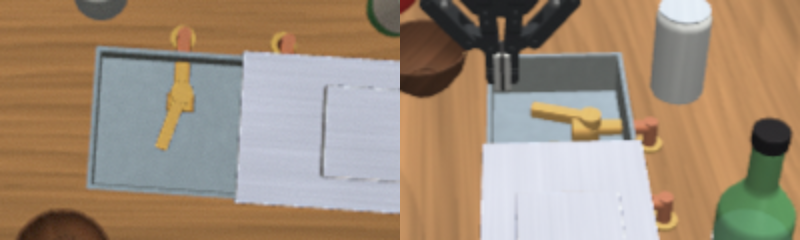

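The picture shows the straight-ended handle at crop (175,120), so the round one is under the other end. I'll slide the cover the other way.

Run:
```python
from h import *
env.servo_line(B(0,-256,200),250)
print(env.servo_line(B(0,-256,73),150,until_force=15)); st()
print(env.servo_line(B(0,165-71+6,73),130,until_force=15)); st()
env.servo_line(telemetry.get_state()["eef_pos"]-[ey[0]*5,ey[1]*5,0],60); env.servo_line(telemetry.get_state()["eef_pos"]+[0,0,120],200)
env.servo_line(B(0,180,260),300); st()
T=optics.camera("top");S=optics.camera("side")
np.save("T.npy",T,allow_pickle=True);np.save("S.npy",S,allow_pickle=True)
im=np.hstack([cv2.resize(T["img"][140:260,190:390],None,fx=2,fy=2),cv2.resize(S["img"][180:300,200:340],None,fx=2.0,fy=2)])
cv2.imwrite("pics/c.png",im[:,:,::-1])
for p in(T,S):
  W=pts(p)
  for o in("round_handle","round_end","straight_handle"):
    for r in optics.find_in(p,o)[:2]: print(o,r["conf"],r["extent"])
  x,y,z=W[...,0],W[...,1],W[...,2]
  h=cv2.cvtColor(p["img"],cv2.COLOR_RGB2HSV)
  m=(h[...,0]>12)&(h[...,0]<30)&(h[...,1]>120)&(z>38)&(z<58)&(x>440)&(x<590)&(y>-215)&(y<-40)
  print("brass",m.sum(),np.median(z[m]))
  b=np.c_[(W[m][:,:2]-BC)@ex,(W[m][:,:2]-BC)@ey]
  i=np.argmax(-b[:,0]);print("tip",b[i],b.min(0),b.max(0))
  mm=(z>55)&(z<64)&(x>400)&(x<620)&(y>-240)&(y<0); b=np.c_[(W[mm][:,:2]-BC)@ex,(W[mm][:,:2]-BC)@ey]; print("rim",mm.sum(),np.percentile(b,[1,99],axis=0))
  pm=(z>77)&(z<90)&(x>440)&(x<600)&(y>-20)&(y<210)
  b=np.c_[(W[pm][:,:2]-BC)@ex,(W[pm][:,:2]-BC)@ey]; print("panel",np.percentile(b,[1,99],axis=0))
```

```text
False
10.94 [ 500.7 -320.6   73.9] [ 0.5 -0.5 -0.5] boxframe [   0.4 -256.1]
True
13.38 [521.7  25.8  72.8] [ 0.1 -3.   2. ] boxframe [-0.3 90.9]
14.92 [527.1 115.2 258.9] [-0.8 -0.1 -1.1] boxframe [ -0.6 180.5]
round_handle 0.92 [325.4, 181.5, 13.2, 38.3]
round_end 0.89 [323.6, 187.6, 13.8, 32.7]
brass 385 49.47598605776276
tip [-32.68130438 -62.44806052] [-32.68130438 -85.94524498] [ 69.3288244 -52.5016231]
rim 527 [[ -81.1606131  -152.867657  ]
 [  78.35166982    7.13684339]]
panel [[-50.45355324 102.69778703]
 [ 46.75321407 168.25113729]]
round_handle 0.72 [245.1, 248.4, 38.9, 13.7]
round_end 0.69 [245.6, 251.2, 40.1, 12.8]
straight_handle 0.6 [221.8, 145.3, 98.5, 153.1]
brass 339 46.00123096016685
tip [-29.86675931 -74.65250363] [-29.86675931 -88.86181303] [ 64.5831907  -56.69722153]
rim 824 [[ -78.88071564 -154.99133185]
 [  81.58920644   61.98717382]]
panel [[-46.57233868 100.69225669]
 [ 50.41364245 219.31139445]]
```

View pics/c.png

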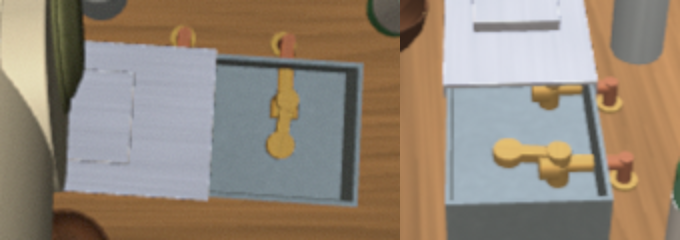

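The round-ended handle at crop (283,120) is uncovered, nearly open. The cover is against its +y stop. The box centre needs about -3.5 mm in y. Next I'll turn the handle.

```bash
echo 'BC=BC-3.5*ey' >> h.py
python3 - <<'E'
from h import *
P=np.array([35,-70.])
def H(t,d,z=36,r=48):
    u=np.array([-np.cos(t),np.sin(t)]);v=np.array([np.sin(t),np.cos(t)]);q=P+r*u-d*v;return B(q[0],q[1],z)
env.servo_line(H(0,38,180),250)
print(env.servo_line(H(0,38),120,until_force=10)); st()
for t in np.arange(0,1.36,.225):
    if env.servo_line(H(t,27),50,until_force=15): print("stop at",t); break
    st()
else:
    e=telemetry.get_state()["eef_pos"]
    print("final",env.servo_line(e+np.r_[ex*25,0],25,until_force=12)); env.hold(.3); st()
E
```

```text
False
18.02 [ 496.7 -175.5   36.5] [ 0.7 -0.8 -0.4] boxframe [ -12.7 -108.1]
18.39 [ 497.3 -163.8   36.2] [ 0.4  0.1 -0.1] boxframe [-12.8 -96.3]
18.79 [ 492.7 -152.2   36. ] [-0.3  0.6  0.4] boxframe [-18.2 -85.1]
19.19 [ 491.2 -139.7   35.9] [-0.9  1.1  0.6] boxframe [-20.4 -72.7]
19.59 [ 492.7 -127.3   35.9] [0.4 0.1 0.3] boxframe [-19.7 -60.2]
19.99 [ 497.2 -115.9   36. ] [-0.3  0.3  0.7] boxframe [-16.  -48.5]
20.39 [ 503.6 -105.6   35.9] [-0.5 -0.7 -0.4] boxframe [-10.2 -37.8]
20.79 [512.8 -96.6  35.9] [ 1.  -0.2  0.5] boxframe [ -1.6 -28.3]
final True
21.68 [520.  -97.1  35. ] [-4.8 -1.4  2.3] boxframe [  5.6 -28.3]
```

Run:
```python
from h import *
e=telemetry.get_state()["eef_pos"]
print(env.servo_line(e+np.r_[ex*4,0],20,until_force=15)); st()
e=telemetry.get_state()["eef_pos"]
env.servo_line(e-np.r_[ex*15,0],60); env.servo_line(telemetry.get_state()["eef_pos"]+[0,0,200],200)
env.servo_line(B(-30,200,280),300); st()
T=optics.camera("top");S=optics.camera("side")
im=np.hstack([cv2.resize(T["img"][90:330,190:440],None,fx=1.6,fy=1.6),cv2.resize(S["img"][130:370,150:390],None,fx=1.6,fy=1.6)])
cv2.imwrite("pics/d.png",im[:,:,::-1])
for p in(T,S):
  W=pts(p);x,y,z=W[...,0],W[...,1],W[...,2]
  h=cv2.cvtColor(p["img"],cv2.COLOR_RGB2HSV)
  b=(W[...,:2]-BC); bx=b@ex; by=b@ey
  m=(h[...,0]>12)&(h[...,0]<30)&(h[...,1]>120)&(z>40)&(z<58)&(abs(bx)<70)&(by>-140)&(by<0)
  e=m&(by>-40); print("end",e.sum(),np.percentile(bx[e],[2,50,98]),np.percentile(by[e],[2,98]))
```

```text
False
22.02 [520.8 -97.2  34.7] [-11.7  -1.1   6.7] boxframe [  6.5 -28.4]
24.56 [498.5 131.4 279.4] [-0.9 -0.6  0.2] boxframe [-30.2 198.4]
end 162 [18.86709204 32.23464196 45.59589857] [-38.62690029  -2.76204627]
end 128 [22.87028141 35.28052266 47.97838695] [-39.04138849  -6.7056732 ]
```

View pics/d.png

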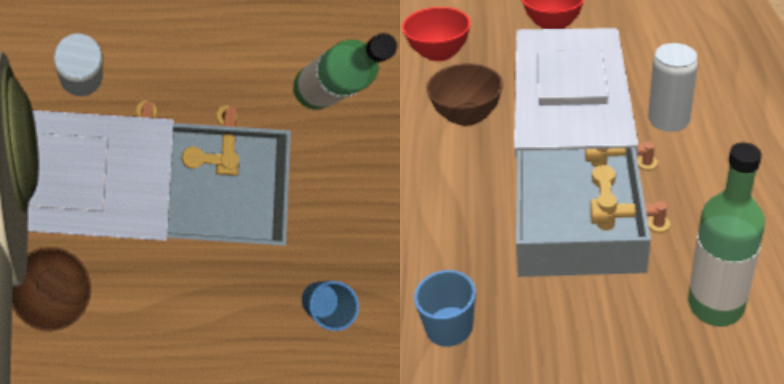

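The handle now points along +y with its disc at box x ≈ 32–35 mm (35 when shut), and it held against 12 N. The tableware is in place.

```bash
python3 -c "
from h import *
close_job()"
```

```text
the job is handed in; nothing more can be done
```

The gas tap is shut and the job is handed in, after about 25 s of robot time. I first slid the cover towards -y, which showed the straight handle, so I pushed it the other way to its +y stop. I then pushed the round-ended handle clockwise to its stop and backed the arm off clear of everything.

**Last checks:**
- **Handle at its stop:** it resisted about 12 N with less than 1 mm of further movement. Its disc is at box x ≈ 32 mm in the top view and 35 mm in the side view, where 35 is fully shut. The 3 mm difference is close to the calibration error.
- **Tableware:** the can, bottle, soup bowl and tea cup look undisturbed in the final pictures.
- **Straight handle:** the tool never went near it. It was back under the cover at the end, so I could not check its angle again by camera.

The box centre I first estimated was 3.5 mm off along y. I corrected it before turning the handle.

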